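Knock a stuck bush out of its nest and put it in the kit tray

ROBOT

A 6-joint arm with a two-finger parallel gripper is mounted at the origin on a cart in front of the work surface, level with it; the furniture and walls round the work are solid. World frame = base frame: x ahead of the robot, y to its left, z up, the work surface at z = 0. Lengths are in m, angles in degrees, forces in N, time in s.
With the tool pointing down it reaches from about 0.25 to 0.8 m from the base axis. Payload 3.9 kg.
Tool frame: the origin (TCP) lies at the very end of the fingers, on their centre line; the grasp point (between the pads) lies 19 mm behind it; z points along the fingers, x is the direction in which the jaws open and shut, and the axes are right-handed (so a half turn about z gives the same grasp; the last joint's range is limited). The gripper opens to 85 mm and grips with 20 to 120 N. Pads are 22 mm wide; open, the fingers measure 114 mm over their backs; the gripper's body (76 mm by 85 mm) begins 54 mm behind the grasp point. The pads swing forward as they close: fully open they stand 13 mm farther back than shut.
Start: joints at [-67.953, 14.897, -7.913, 67.191, 0, 90], TCP at [0.197, -0.487, 0.231] pointing down, gripper open.
Joint ranges: [-159.42, 159.42], [-47.68, 98.78], [-73.54, 78.23], [-108.79, 121.32], [-90, 84.71], [-180, 180]. Speed limits (degrees/s): [147.25, 147.25, 180, 180, 180, 180].

INTERFACE

Orientations are given as [roll, pitch, yaw] about the fixed x, y, z axes, in that order (R = Rz(yaw) Ry(pitch) Rx(roll)).
In Python, from rig import ctrl gives the robot as it stands. Calls block until the motion is done:
- ctrl.reach(position, orientation): joint-space move of the TCP to a pose.
- ctrl.servo_line(position, rate=0.15, rot=None, guard=None): straight line of the TCP; rot=None keeps the orientation; rate is the mean speed in m/s. With guard (N) it stops when the force on the tool has changed by that much, and returns True; else False.
- ctrl.movej(angles): joint-space move.
- ctrl.gripper_to(opening, grip_force=None): finger opening in m; grip_force is the grip in N (None keeps the last); returns when the fingers have stopped.
- ctrl.pause(seconds).
- ctrl.solve_ik(position, orientation): joint angles nearest the present ones, or None.
- ctrl.get_state(): the state.
- ctrl.capture(name): name is "scene" or "top" or "wrist"; returns the picture (400x640x3 uint8, red, green, blue); there is no depth.
- ctrl.camera_model(name): a dict with "vfov" (degrees; the focal length in pixels is half the picture's height over the tangent of half this angle, whatever the lens; pixels are square), "cx", "cy" (the principal point, pixels), "world_from_camera" (4x4, takes a point from camera to world coordinates). Camera axes: x right, y up, looking along -z (the intrinsics and any distortion apply to the point x, -y, -z); pixel columns grow to the right and rows downward; lengths in m; the calibration is good to about 2 mm. A picture is of the moment at which its call begins: read the wrist's pose just before it. camera_model takes no time and is no camera call; for the wrist camera it gives the pose at the moment of the call.
A pose or a line that the arm cannot do raises ctrl.IKError and nothing moves.
- ctrl.hand_in(): hands the job in, once; it reports no verdict.
The state is a dict: "t": time; "qpos": joint angles; "joint_vel": joint speeds; "joint_torque": joint torques, N m; "tcp_pos": TCP position; "orientation": TCP orientation; "wrist_force": force on the tool from outside, world axes, zero at the start; "moment": the same for the moment, N m; "grip_width": finger opening in m.
Only numpy, scipy, OpenCV 4.12 (cv2) and the standard library are available. Lean on these libraries where they do the work, as an engineer would, in place of code of your own. Each camera call takes 0.05 s, during which the arm holds its last target.

TASK

The plain steel bush is stuck flush in the pocket of the ejector nest: press the red paddle of the ejector lever all the way down so that the knockout rod pushes the bush up, then lift the bush out and set it down gently, upright, on the green pad in the empty place of the blue kit tray (do not drop it in). Finally raise the lever all the way up again, ready for the next part. Leave the other two bushes and the casting where they are.

Things in the scene. Friction and masses are not known exactly. Their poses are not given: they have to be found in the camera images.
- bush: Plain turned steel bush, 42 mm diameter, 30 mm tall, 0.2 kg (may vary 30 %), axis upright; treat as solid (the bore cannot be gripped from inside). Origin: centre of its underside, z up its axis. At the start it sits in the nest's pocket with its top flush with the nest's top; with the lever fully down it stands 24 mm proud of the nest's top, its lowest 6 mm still in the pocket, and can be gripped round the outside and lifted straight up.
- nest: Fixed ejector nest: blue and aluminium block 94 x 94 mm, 95 mm tall, on a base plate. Origin: centre of the block at bench level, straight below the middle of the round pocket (44.5 mm diameter, 30 mm deep); z up; its -x axis points along the lever, out towards the paddle, which stands about 170 mm from the origin.
- nest_mouth (a point): Centre of the pocket's mouth, on the nest's top face, 95 mm above the bench. Same axes as the nest.
- paddle (a point): Centre of the top face of the red paddle at the lever's outer end: 40 mm along the lever, 26 mm across, 14 mm thick; its top is about 69 mm above the bench when up, 25 mm when fully down. Pinch it across its 26 mm width from above, or press it with closed fingers. It slopes 0.2 rad up (outwards) when up, 0.2 rad down when down. Site x points towards the nest, level at lever angle 0.
- ejector (a joint): Ejector lever, rad: 0 = paddle up, knockout rod down (start); 0.40 = paddle fully down, rod up 24 mm. Pivot 60 mm from the nest's axis on the lever side, 40 mm above the bench; the paddle is 112 mm from the pivot. Stiff: needs about 8 N at the paddle either way and stays where it is left.
- tray: Fixed blue plastic kit tray, 257 x 94 mm, floor 4 mm thick, walls and dividers 14 mm high over the bench. Origin: centre of the underside; x along the row of three places (centres at -84, 0 and +84 mm), each 81 x 86 mm inside. It stands left or right of the nest, the row running roughly sideways (world y). Grip across the row (closing along the tray's y) to stay clear of the neighbours.
- pad: Fixed green pad, 56 x 56 x 2 mm, on the tray's floor in the one empty place (any of the three). Origin: centre of its underside, 4 mm above the bench; its top is 6 mm above the bench; axes as the tray.
- flanged_brass: Yellow flanged bush, 48 mm diameter, 38 mm tall, standing in another place of the tray. Origin: centre of its underside. Leave it.
- flanged_steel: Grey flanged steel bush, 42 mm diameter, 22 mm tall, standing in the third place of the tray. Origin: centre of its underside. Leave it.
- casting: Grey loose casting, 145 x 197 x 58 mm, lying on the bench on the other side of the nest from the tray. Origin: centre of its underside. Leave it.
There are look-alikes about, which are no part of the job. Leave any black look-alike of the bush alone.

How it is judged (in metres and radians):
On the way, in this order (a step that is already met when the one before it is completed fails the run):
1. the lever is pressed fully down (at least 0.36 rad) and the bush stands at least 20 mm proud in its nest (value of joint ejector above 0.36 rad and z of bush in the frame of nest above 0.085 m and horizontal distance between bush and nest below 0.006 m), for 0.2 s.
2. the bush is brought down onto the green pad (within 6 mm of it) while still in the fingers, not dropped (horizontal distance between bush and pad below 0.022 m and z of bush in the frame of pad between -0.001 and 0.008 m and contact force between bush and the fingers above 0.3 N), for 0.05 s.
At the end, for the whole second after the job is handed in: The bush stands upright (within 0.1 rad) and at rest on the green pad, its axis within 22 mm of the pad's centre, and the ejector lever is up again (below 0.06 rad) (horizontal distance between bush and pad below 0.022 m and z of bush in the frame of pad between -0.001 and 0.005 m and angle between bush's own z axis and vertical below 0.1 rad and linear speed of bush below 0.02 m/s and value of joint ejector below 0.06 rad); the robot touches nothing.
It fails at once if the bush is tipped over (more than 0.6 rad) (angle between bush's own z axis and vertical above 0.6 rad).
It fails at once if one of the other bushes or the casting is shifted by more than 20 mm (distance of any of flanged_brass, flanged_steel, casting from where it was at the start of the episode above 0.02 m).
It also fails if it takes over 66 s, if anything falls off the work surface, if the arm or the gripper's body presses on something with over 40 N, if the wrist force passes 120 N, or if a joint passes its speed limit or range.

## Working session

There is one attempt and no reset: what is moved stays moved. The work goes in short steps, each a Python script; the robot and the scene stay as the last script left them, time stands still between calls to the robot, and variables do not carry over. Pictures are saved under pics/ and viewed, and the job is handed in when it is done.

```bash
mkdir -p pics; ls; python3 - <<'E'
from rig import ctrl
import cv2
for n in("scene","top","wrist"):
    m=ctrl.camera_model(n);print(n,m)
    cv2.imwrite(f"pics/{n}0.png",ctrl.capture(n)[:,:,::-1])
s=ctrl.get_state();print(s)
E
```

```text
pics
scene {'vfov': 47.671784569080884, 'cx': 315.44318392139684, 'cy': 191.0890713985699, 'world_from_camera': array([[ 0.86580879,  0.20903826, -0.45461867, -0.04891041],
       [-0.50015053,  0.38875143, -0.77377113, -1.03138668],
       [ 0.01498589,  0.89731563,  0.441135  ,  0.69018918],
       [ 0.        ,  0.        ,  0.        ,  1.        ]])}
top {'vfov': 52.643294348703286, 'cx': 323.81372089659226, 'cy': 199.01167094591298, 'world_from_camera': array([[-0.0260037 ,  0.99802343, -0.05721042,  0.47615539],
       [-0.99962443, -0.02645524, -0.00714932,  0.00121746],
       [-0.00864871,  0.05700302,  0.99833654,  1.12563578],
       [ 0.        ,  0.        ,  0.        ,  1.        ]])}
wrist {'vfov': 60.36416839093473, 'cx': 322.8745861489567, 'cy': 198.03058061290642, 'world_from_camera': array([[ 0.37530672,  0.8903653 ,  0.25767129,  0.26256714],
       [-0.92689827,  0.36114645,  0.1021413 , -0.4594093 ],
       [-0.00211401, -0.27716939,  0.96081875,  0.37249972],
       [ 0.        ,  0.        ,  0.        ,  1.        ]])}
{'t': 0.15, 'qpos': array([-6.79524620e+01,  1.49262015e+01, -7.96964893e+00,  6.71923108e+01,
        1.62933881e-03,  8.99997415e+01]), 'joint_vel': array([-0.03526876, -0.17183969,  0.17812021, -0.10870158,  0.02526595,
        0.00733534]), 'joint_torque': array([ 1.24330985e-03, -4.06004941e+01,  2.54166162e+01,  1.26396620e-02,
        1.27439021e-04, -2.96652324e-06]), 'tcp_pos': array([ 0.19687486, -0.48609648,  0.23065852]), 'orientation': array([-1.79998370e+02,  8.81611923e-02, -6.79522035e+01]), 'wrist_force': array([-0.256345  , -0.15307625, -0.17338173]), 'moment': array([-0.01787479,  0.02209833, -0.00016819]), 'grip_width': 0.08568822152609394}
```

View pics/top0.png

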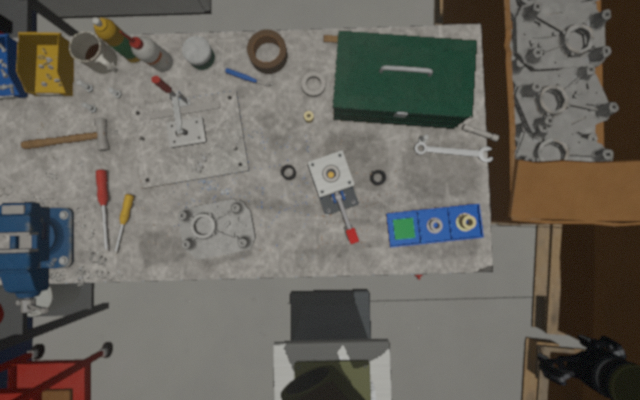

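View pics/scene0.png

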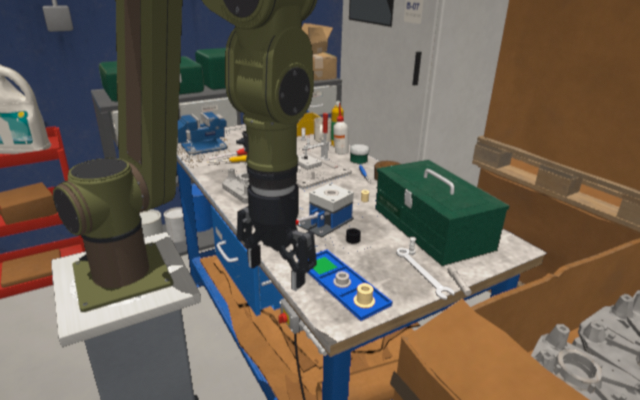

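View pics/wrist0.png

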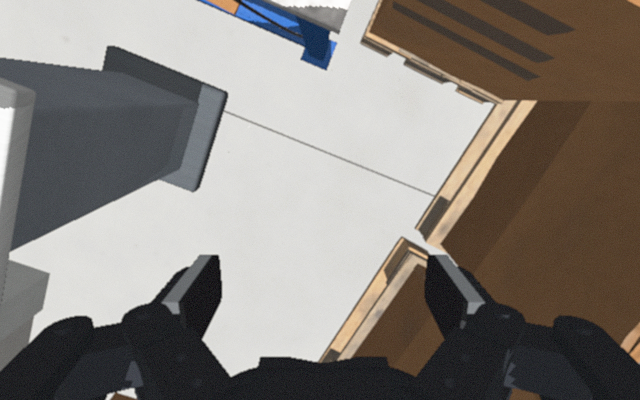

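```bash
cat > h.py <<'E'
import numpy as np, cv2
from rig import ctrl
def proj(m,p):
    T=np.linalg.inv(m["world_from_camera"]);c=T[:3,:3]@np.asarray(p,float)+T[:3,3]
    f=200/np.tan(np.radians(m["vfov"])/2)
    return np.array([m["cx"]+f*c[0]/-c[2], m["cy"]+f*(-c[1])/-c[2]])
def back(m,u,v,z):
    T=m["world_from_camera"];f=200/np.tan(np.radians(m["vfov"])/2)
    d=T[:3,:3]@np.array([(u-m["cx"])/f,-(v-m["cy"])/f,-1.]);o=T[:3,3]
    return o+d*(z-o[2])/d[2]
E
python3 - <<'E'
from h import *
im=cv2.imread("pics/top0.png")
c=cv2.resize(im[130:280,280:490],None,fx=3.8,fy=3.8,interpolation=cv2.INTER_CUBIC);cv2.imwrite("pics/topc.png",c)
m=ctrl.camera_model("top")
for n,u,v,z in [("nest",331,173,.095),("paddle",352,236,.069),("pad",404,229,.006),("steel",435,225,.026),("brass",467,222,.042),("casting",218,226,.03),("trayL",387.5,229,.014),("trayR",482,222,.014)]:
    print(n,back(m,u,v,z).round(4))
E
```

```text
nest [ 0.6015 -0.0115  0.095 ]
paddle [ 0.4384 -0.062   0.069 ]
pad [ 0.4517 -0.2097  0.006 ]
steel [ 0.4607 -0.2901  0.026 ]
brass [ 0.4667 -0.3713  0.042 ]
casting [0.4733 0.2977 0.03  ]
trayL [ 0.453  -0.1631  0.014 ]
trayR [ 0.4654 -0.4219  0.014 ]
```

View pics/topc.png

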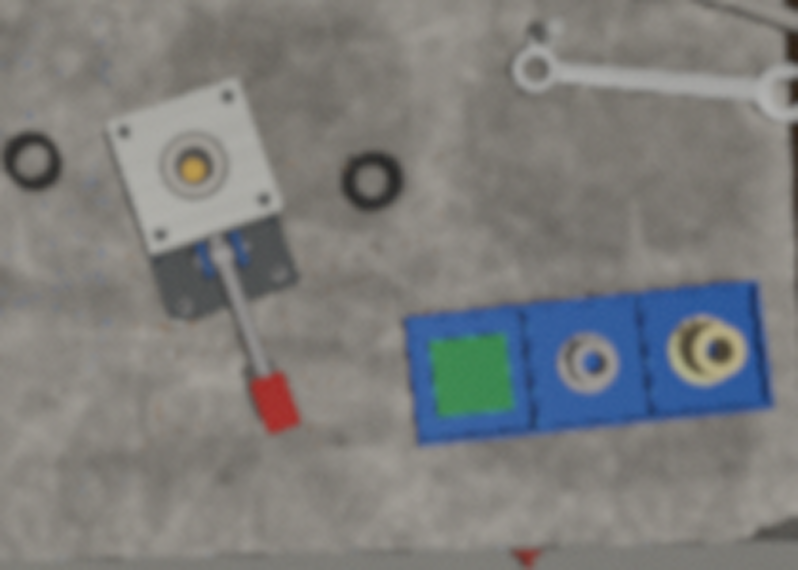

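```bash
python3 - <<'E'
from h import *
for yaw in(-73,107,0,180):
  for p in([.438,-.062,.1],[.6,-.0115,.2],[.45,-.21,.1]):
    q=ctrl.solve_ik(p,[180,0,yaw]);print(yaw,p,None if q is None else np.round(q,0))
ctrl.reach([.5,-.13,.30],[180,0,-90])
m=ctrl.camera_model("wrist");im=ctrl.capture("wrist");cv2.imwrite("pics/w1.png",im[:,:,::-1])
np.save("w1.npy",m["world_from_camera"]);print(ctrl.get_state()["t"],proj(m,[.6015,-.0115,.095]),proj(m,[.438,-.062,.069]),proj(m,[.4517,-.2097,.006]))
E
```

```text
-73 [0.438, -0.062, 0.1] [ -8.  13. -32.  45.   0. 155.]
-73 [0.6, -0.0115, 0.2] [ -1.  23.  -1.  66.   0. 162.]
-73 [0.45, -0.21, 0.1] [-25.  18. -25.  47.   0. 138.]
107 [0.438, -0.062, 0.1] [ -8.  13. -32.  45.   0. -25.]
107 [0.6, -0.0115, 0.2] [ -1.  23.  -1.  66.   0. -18.]
107 [0.45, -0.21, 0.1] [-25.  18. -25.  47.   0. -42.]
0 [0.438, -0.062, 0.1] [ -8.  13. -32.  45.   0.  82.]
0 [0.6, -0.0115, 0.2] [-1. 23. -1. 66.  0. 89.]
0 [0.45, -0.21, 0.1] [-25.  18. -25.  47.   0.  65.]
180 [0.438, -0.062, 0.1] [ -8.  13. -32.  45.   0. -98.]
180 [0.6, -0.0115, 0.2] [ -1.  23.  -1.  66.   0. -91.]
180 [0.45, -0.21, 0.1] [ -25.   18.  -25.   47.    0. -115.]
1.925 [197.10150181  64.63033586] [263.61578604 218.82877181] [383.52533615 192.7841004 ]
```

View pics/w1.png

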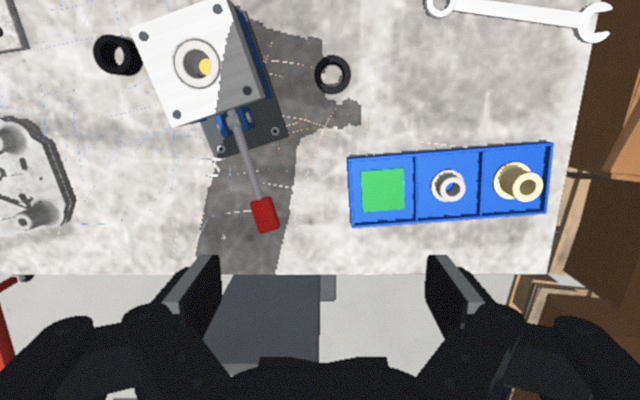

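```bash
python3 - <<'E'
from h import *
im=cv2.imread("pics/w1.png")
a=cv2.resize(im[0:240,120:290],None,fx=2.4,fy=2.4,interpolation=cv2.INTER_CUBIC);b=cv2.resize(im[130:240,335:465],None,fx=2.9,fy=2.9,interpolation=cv2.INTER_CUBIC)
o=np.zeros((576,790,3),np.uint8);o[:576,:408]=a;o[:b.shape[0],410:410+b.shape[1]]=b;cv2.imwrite("pics/w1c.png",o)
hsv=cv2.cvtColor(im,cv2.COLOR_BGR2HSV)
m=ctrl.camera_model("wrist");m["world_from_camera"]=np.load("w1.npy")
g=cv2.inRange(hsv,(45,80,40),(80,255,255));r=cv2.inRange(hsv,(0,150,60),(6,255,255))|cv2.inRange(hsv,(174,150,60),(180,255,255))
g[:,:340]=0;g[:,430:]=0;g[240:]=0;r[:,:240]=0;r[:,290:]=0;r[:180]=0;r[250:]=0
for n,k,z in(("pad",g,.006),("pad",g,.006),("paddle",r,.069)):
    c=max(cv2.findContours(k,0,2)[0],key=cv2.contourArea)
    w=np.array([back(m,*p[0],z)[:2] for p in c],np.float32)
    M=cv2.moments(c);print(n,M["m10"]/M["m00"],M["m01"]/M["m00"],cv2.minAreaRect(w),back(m,M["m10"]/M["m00"],M["m01"]/M["m00"],z))
E
```

```text
pad 382.59918520839864 189.424422855949 ((0.4557671546936035, -0.2081681787967682), (0.054740529507398605, 0.054428212344646454), 4.593832015991211) [ 0.45626085 -0.20826816  0.006     ]
pad 382.59918520839864 189.424422855949 ((0.4557671546936035, -0.2081681787967682), (0.054740529507398605, 0.054428212344646454), 4.593832015991211) [ 0.45626085 -0.20826816  0.006     ]
paddle 264.6636155606407 214.7248919399949 ((0.442918062210083, -0.06319809705018997), (0.03971405699849129, 0.025680378079414368), 16.2095890045166) [ 0.44297505 -0.0634421   0.069     ]
```

View pics/w1c.png

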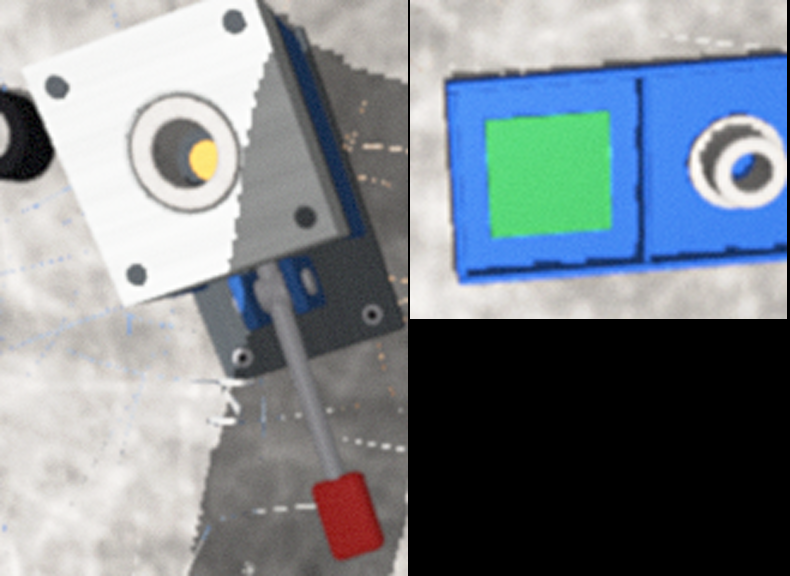

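The one plain steel bush flush in the nest is at wrist pixel (196,63). The black rings at (117,55) and (332,74) are the look-alikes. The pad is at (383,189), the paddle at (265,215), and both measure their stated sizes. Next I press the paddle.

```bash
python3 - <<'E'
from h import *
m=ctrl.camera_model("wrist");m["world_from_camera"]=np.load("w1.npy")
n=back(m,196.3,63.3,.095);p=np.array([.443,-.0633,.069]);d=n-p
print(n,np.hypot(*d[:2]),np.degrees(np.arctan2(d[1],d[0])))
yaw=107
ctrl.gripper_to(0.0,grip_force=40)
print(ctrl.get_state()["grip_width"])
P=[.441,-.063]
ctrl.reach([*P,.13],[180,0,yaw])
print("touch",ctrl.servo_line([*P,.055],rate=.06,guard=4));s=ctrl.get_state();print(s["tcp_pos"],s["wrist_force"],s["t"])
E
```

```text
[ 0.60267477 -0.0108645   0.095     ] 0.16806402005746662 18.179632437217638
-0.00016387405807235592
touch True
[ 0.43985479 -0.06299087  0.06871591] [ 0.24575741 -0.77614924  0.25635794] 6.425
```

```bash
python3 - <<'E'
from h import *
P=[.441,-.063]
for z in(.05,.035,.025,.021,.018):
    g=ctrl.servo_line([*P,z],rate=.04,guard=35);s=ctrl.get_state();print(z,g,s["tcp_pos"],s["wrist_force"],s["t"])
    if g:break
m=ctrl.camera_model("wrist");im=ctrl.capture("wrist");cv2.imwrite("pics/w2.png",im[:,:,::-1])
cv2.imwrite("pics/s2.png",ctrl.capture("scene")[:,:,::-1])
E
```

```text
0.05 False [ 0.44084508 -0.06291653  0.04986391] [ 0.25266104  0.60552677 -1.30328973] 7.0583
0.035 False [ 0.44115761 -0.06305686  0.0351563 ] [-0.93382902 -0.26135332  3.58869822] 7.5833
0.025 False [ 0.44195725 -0.0628667   0.02618849] [-2.52191319  0.98160036 13.09632298] 7.9833
0.021 False [ 0.44219803 -0.06291487  0.02527186] [-11.47360421   1.78608387  47.32322311] 8.2333
0.018 False [ 0.44234429 -0.06293757  0.02464391] [-19.01456082   2.03144438  73.13087161] 8.4833
```

View pics/w2.png

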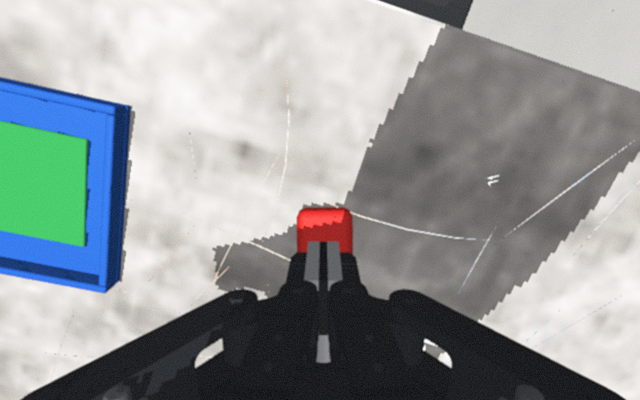

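The paddle is at its lower stop: force jumped at z = 0.025, as given. Next I back off and check the bush from above with the open gripper.

```bash
python3 - <<'E'
from h import *
ctrl.servo_line([.441,-.063,.15],rate=.15)
ctrl.gripper_to(.085,grip_force=50)
ctrl.reach([.602,-.011,.20],[180,0,-4.6+9.2])
m=ctrl.camera_model("wrist");im=ctrl.capture("wrist");cv2.imwrite("pics/w3.png",im[:,:,::-1])
np.save("w3.npy",m["world_from_camera"])
print(proj(m,[.602,-.011,.119]),proj(m,[.602,-.011,.095]),ctrl.get_state()["t"])
E
```

```text
[322.86195705 207.25122401] [322.86117998 197.50844516] 12.1167
```

View pics/w3.png

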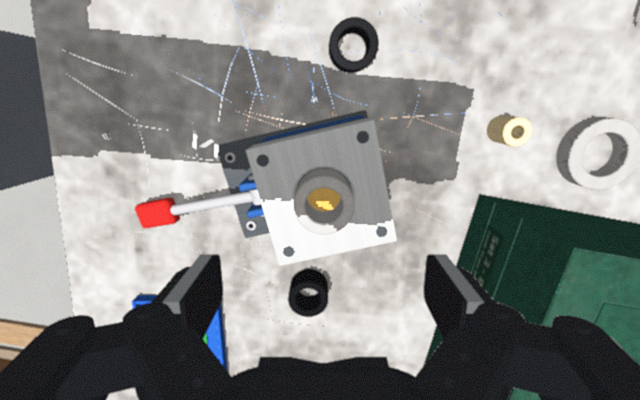

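```bash
python3 - <<'E'
import cv2
im=cv2.imread("pics/w3.png");cv2.imwrite("pics/w3c.png",cv2.resize(im[100:270,215:405],None,fx=3.5,fy=3.5,interpolation=cv2.INTER_CUBIC))
E
```

```text
(no output)
```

View pics/w3c.png

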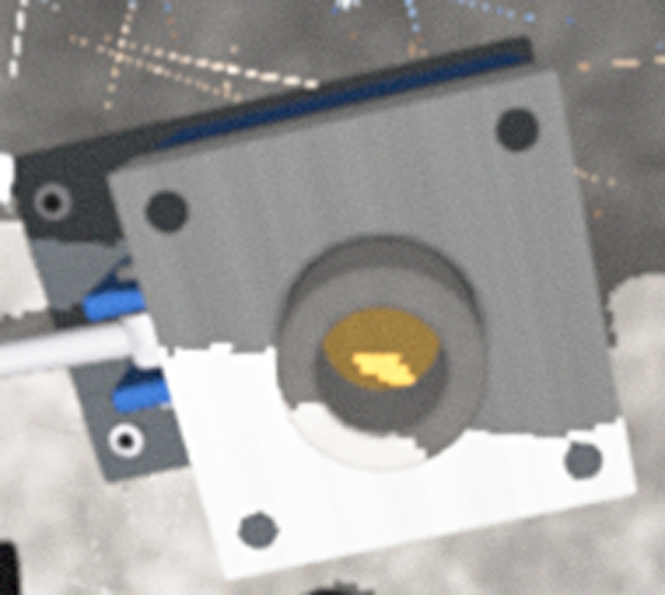

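```bash
python3 - <<'E'
from h import *
m=ctrl.camera_model("wrist");m["world_from_camera"]=np.load("w3.npy")
b=back(m,324.4,204.9,.119);print(b)
b=(b+np.array([.602,-.011,.119]))/2
ctrl.servo_line([b[0],b[1],.135],rate=.12)
g=ctrl.servo_line([b[0],b[1],.099],rate=.05,guard=8);s=ctrl.get_state();print(g,s["tcp_pos"],s["wrist_force"])
ctrl.gripper_to(.03,grip_force=50);s=ctrl.get_state();print(s["grip_width"],s["tcp_pos"],s["wrist_force"],s["t"])
cv2.imwrite("pics/w4.png",ctrl.capture("wrist")[:,:,::-1])
E
```

```text
[ 0.6029053  -0.00924867  0.119     ]
False [ 0.60264908 -0.01012868  0.09913597] [-0.03803084  0.59234226 -0.72956201]
0.03959579132622387 [ 0.60257894 -0.01013561  0.09946801] [-0.56711299 -0.36079049  3.01512306] 14.15
```

View pics/w4.png

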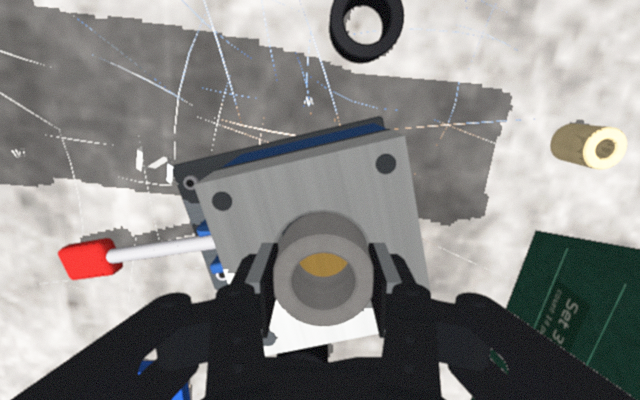

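```bash
python3 - <<'E'
from h import *
P=[.4555,-.2085]
ctrl.servo_line([.6026,-.0101,.18],rate=.12)
ctrl.servo_line([*P,.13],rate=.2);s=ctrl.get_state();print(s["grip_width"],s["wrist_force"],s["tcp_pos"],s["t"])
ctrl.servo_line([*P,.06],rate=.1)
cv2.imwrite("pics/w5.png",ctrl.capture("wrist")[:,:,::-1])
m=ctrl.camera_model("wrist");np.save("w5.npy",m["world_from_camera"])
print(proj(m,[*P,.006]),s["orientation"])
E
```

```text
0.03995826665753335 [-0.16246489 -0.0731369  -2.7292343 ] [ 0.45619078 -0.20812018  0.13020268] 16.4333
[320.90069785 219.91059816] [-1.79998381e+02 -4.81594892e-02  4.64592347e+00]
```

View pics/w5.png

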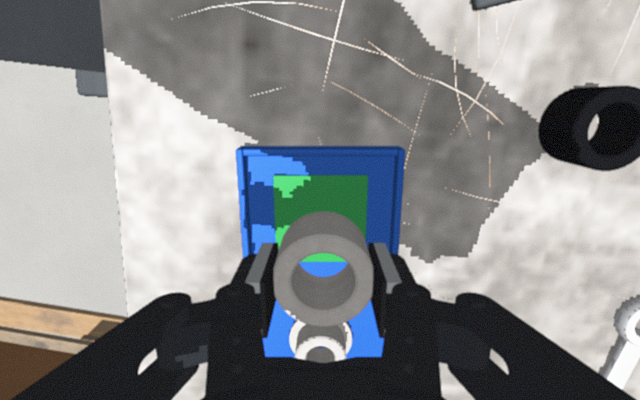

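```bash
python3 - <<'E'
from h import *
m=ctrl.camera_model("wrist");m["world_from_camera"]=np.load("w5.npy")
print("pad edge",back(m,320.5,176,.006))
P=[.4555,-.2085]
ctrl.servo_line([*P,.026],rate=.08)
g=ctrl.servo_line([*P,.0145],rate=.02,guard=4);s=ctrl.get_state();print(g,s["tcp_pos"],s["wrist_force"],s["grip_width"])
ctrl.pause(.3);s=ctrl.get_state();print(s["tcp_pos"],s["wrist_force"],s["t"])
cv2.imwrite("pics/w6.png",ctrl.capture("wrist")[:,:,::-1])
E
```

```text
pad edge [ 0.4531247  -0.18139358  0.006     ]
True [ 0.45571334 -0.20859084  0.01683835] [-0.08140341  0.15147307  4.1935104 ] 0.0397642741740478
[ 0.45570057 -0.20859952  0.01683274] [-0.11681355 -0.09094591  5.66049714] 18.7
```

View pics/w6.png

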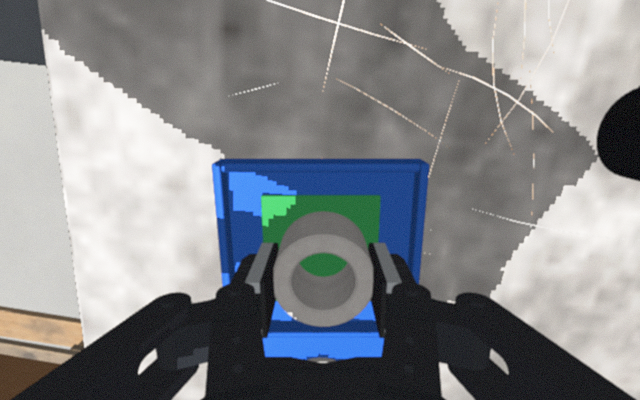

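Contact came at tcp z = 0.0168, against 0.0165 predicted, so the bush is on the pad. Now I release and check.

```bash
python3 - <<'E'
from h import *
P=[.4555,-.2085]
ctrl.gripper_to(.062);ctrl.pause(.2)
ctrl.servo_line([*P,.10],rate=.08)
cv2.imwrite("pics/w7.png",ctrl.capture("wrist")[:,:,::-1])
m=ctrl.camera_model("wrist");print([proj(m,[.4557,-.2082,z]) for z in(.006,.036)],ctrl.get_state()["t"])
E
```

```text
[array([323.63892673, 202.19734554]), array([323.64719178, 215.87271106])] 20.5417
```

View pics/w7.png

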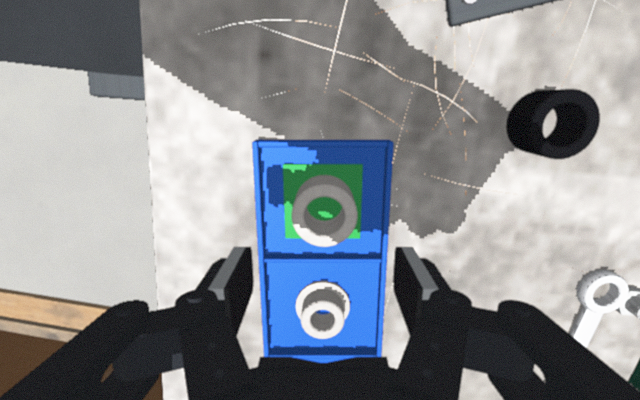

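The bush stands upright on the pad: its ring is at (325,213) and the pad's centre is near (323,202). Next is the lever.

```bash
cat > lev.py <<'E'
from h import *
from scipy.spatial.transform import Rotation as R
th=np.radians(17.8);u=np.array([np.cos(th),np.sin(th),0]);Z=np.array([0,0,1.])
piv=np.array([.443,-.0633,.04])+.1084*u
def pose(a,tip):
    r=-u*np.cos(a)+Z*np.sin(a);n=u*np.sin(a)+Z*np.cos(a)
    x=np.array([-np.sin(th),np.cos(th),0]);z=-n;y=np.cross(z,x)
    return piv+.112*r+tip*n, R.from_matrix(np.c_[x,y,z]).as_euler("xyz",degrees=True)
E
python3 - <<'E'
from lev import *
ctrl.servo_line([.4555,-.2085,.16],rate=.15)
p,o=pose(-.2,.09);ctrl.reach(p,o);print(p,o)
m=ctrl.camera_model("wrist");cv2.imwrite("pics/w8.png",ctrl.capture("wrist")[:,:,::-1]);print([proj(m,pose(-.2,z)[0]) for z in(.007,-.007)],ctrl.get_state()["t"])
E
```

```text
[ 0.4246737  -0.06918393  0.10595503] [168.5408441   0.        107.8      ]
[array([322.5666039 , 205.36131206]), array([322.57572107, 199.58268452])] 22.5667
```

View pics/w8.png

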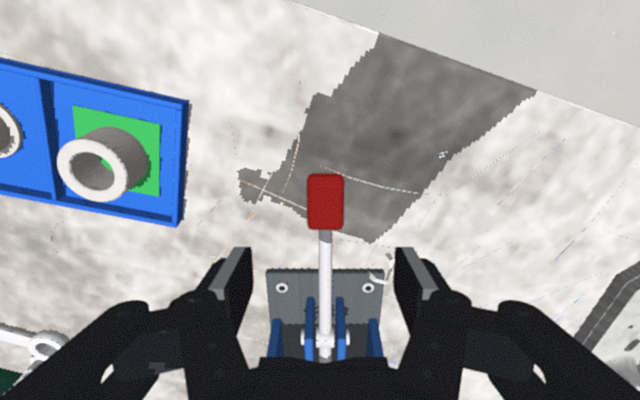

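```bash
python3 - <<'E'
from lev import *
def st(l):
    s=ctrl.get_state();print(l,s["tcp_pos"].round(4),s["wrist_force"].round(1),round(s["grip_width"],4),s["t"])
p,o=pose(-.2,-.008);print(ctrl.servo_line(p,rate=.06,guard=12));st("down")
ctrl.gripper_to(.015,grip_force=70);st("grip")
for a in(-.1,0,.1,.2,.215):
    p,o=pose(a,-.008);g=ctrl.servo_line(p,rate=.05,rot=o,guard=50);st(a)
    if g:break
cv2.imwrite("pics/w9.png",ctrl.capture("wrist")[:,:,::-1])
E
```

```text
False
down [ 0.4435 -0.0633  0.0102] [-1.1  0.3 -0.6] 0.0622 24.35
grip [ 0.4429 -0.0621  0.0101] [-2.2  3.8  6.1] 0.0238 24.775
-0.1 [ 0.4405 -0.0628  0.0211] [-2.7  3.5  6.6] 0.0243 25.15
0 [ 0.4393 -0.0632  0.0322] [-2.1  3.5  6.8] 0.0242 25.525
0.1 [ 0.4391 -0.0633  0.0433] [-2.   4.1  5.1] 0.0244 25.9
0.2 [ 0.4399 -0.063   0.0543] [-1.1  4.9  3.9] 0.0241 26.275
0.215 [ 0.4398 -0.0631  0.0547] [ -0.2   5.7 -13.9] 0.0242 26.525
```

View pics/w9.png

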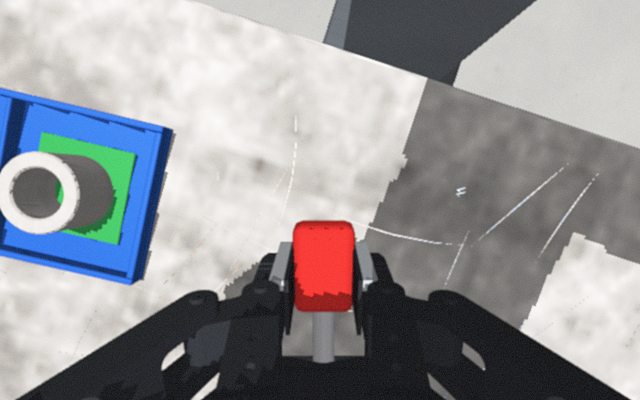

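The lever has reached its upper stop, where the force reversed to -14 N. Next I release, back off and verify.

```bash
python3 - <<'E'
from lev import *
ctrl.gripper_to(.06)
p,o=pose(.2,.12);ctrl.servo_line(p,rate=.1)
ctrl.reach([.5,-.13,.30],[180,0,-90]);ctrl.pause(.3)
m=ctrl.camera_model("wrist");im=ctrl.capture("wrist");cv2.imwrite("pics/w10.png",im[:,:,::-1]);cv2.imwrite("pics/t10.png",ctrl.capture("top")[130:280,160:490,::-1])
for n,q in(("bush top",[.4557,-.2082,.036]),("paddle up",[.443,-.0633,.069]),("paddle down",[.443,-.0633,.025])):print(n,proj(m,q))
print(ctrl.get_state()["t"])
E
```

```text
bush top [387.16261695 196.39191063]
paddle up [265.18497619 214.89990814]
paddle down [270.79926936 203.63684735]
31.5667
```

View pics/w10.png

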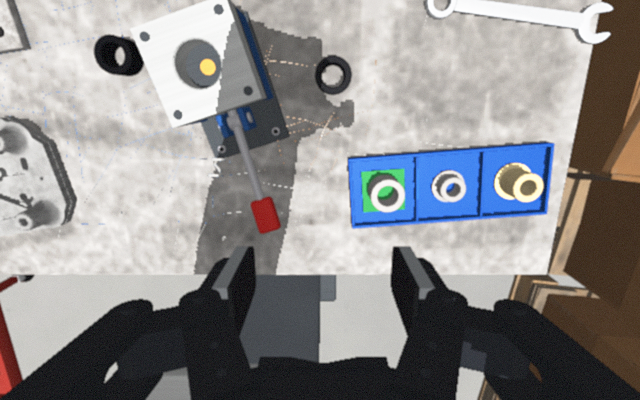

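View pics/t10.png

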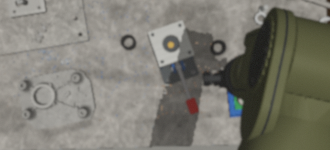

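```bash
python3 - <<'E'
from h import *
for f in("w1","w10"):
    hsv=cv2.cvtColor(cv2.imread(f"pics/{f}.png"),cv2.COLOR_BGR2HSV)[180:250,240:290]
    r=cv2.inRange(hsv,(0,150,60),(6,255,255))|cv2.inRange(hsv,(174,150,60),(180,255,255))
    M=cv2.moments(r,True);print(f,M["m10"]/M["m00"]+240,M["m01"]/M["m00"]+180,M["m00"])
s=ctrl.get_state();print(s["wrist_force"])
ctrl.hand_in()
E
```

```text
w1 264.6463068181818 214.7059659090909 704.0
w10 265.2008486562942 214.9009900990099 707.0
[-0.03337791  0.51299979 -0.24738144]
the job is handed in; nothing more can be done
```

The job is done and handed in at about 31.6 s of the 66 s allowed; no verdict is reported.

- **Press:** I pressed the paddle with closed fingers to its lower stop, at z of about 25 mm as given. The bush came up proud of the nest.
- **Placing:** I gripped the bush round the outside, lifted it out and set it down on the pad with a force guard. Contact came at a tool height of 16.8 mm, against 16.5 mm predicted, with the bush still in the fingers, and I released it there.
- **Lever:** I then pinched the paddle and swung the lever back up to its upper stop, where the force reversed.

**Last checks:**
- The final wrist picture shows the bush upright on the pad, within a few millimetres of its centre.
- The paddle is within 0.6 pixel of where it stood at the start; the fully-down position would be about 12 pixels away.
- The two flanged bushes look unmoved. The casting looks unmoved too, as far as the pictures show it.
- The robot was clear of everything.
- In the final top picture the arm hid the tray, so the check of the bushes rests on the wrist camera alone.
- No check failed.

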